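Read both coded sides of a freezer box

TASK

Slide the open freezer box along the counter against the orange sprung bar of the code reader, blue-labelled side first, square to the bar and centred on it, and with the box alone (not the fingers) gently press the bar in about half way for a moment. Then draw the box back at least 3 cm clear of the bar, turn it a quarter turn, and press the yellow-labelled side in the same way; leave it there, yellow side flush against the bar, and let go. Keep the box flat on the counter throughout, never ram the bar, and leave the violet bottle and the sample cups where they stand.

Things in the scene. Friction and masses are not known exactly. Their poses are not given: they have to be found in the camera images.
- box: White open square freezer box, 100 x 100 x 45 mm, 0.4 kg, loose, empty. Walls and floor 5 mm, hollow 90 x 90 x 40 mm; fingers can reach in to push, pull or turn it. Labels on two sides, with a strip of the same colour on the rim above. Origin: centre of its underside; +x points out through the blue side, +y through the yellow side (next counter-clockwise from above), z up.
- blue_face (a point): Centre of the blue-labelled outer side of the box (box x = +50 mm), 22 mm above its underside; axes as the box.
- yellow_face (a point): Centre of the yellow-labelled outer side of the box (box y = +50 mm), 22 mm above its underside; axes as the box.
- reader: Code reader, fixed to the counter: white housing 75 deep x 150 wide x 94 mm high on a black foot 85 x 156 mm, dark window in its front. Origin: centre of its underside; +x points from its front to its back, so a box is pushed onto it along its +x; y along the bar, z up.
- reader_bar (a joint): Inward travel of the orange sprung bar: 0 m = fully out, 0.020 m = hard stop; weak spring, about 2 N at the stop. Half way is 0.010.
- bar_front (a point): Centre of the front face of the orange bar, which moves with the bar; 82 mm in front of the reader's origin when fully out, 22 mm above the counter; axes as the reader. The bar is 130 mm wide, 22 mm high (11 to 33 mm above the counter), 10 mm thick.
- bottle: Violet stain bottle with black cap, 42 mm across, 77 mm high, loose; a bystander. Origin: centre of its underside.
- cup: Sample cup with red screw lid, 39 mm across, 74 mm high, loose, of the two standing between the blue tube rack and the hose the one nearer the robot; a bystander. Origin: centre of its underside.

How it is judged:
On the way, in this order (a step that is already met when the one before it is completed fails the run):
1. the blue side is flush on the bar (gap under 3 mm), square within 0.09 rad and centred within 20 mm, with the bar pressed in by more than 6 mm, for 0.2 s (x of blue_face in the frame of bar_front between -0.003 and 0.004 m and y of blue_face in the frame of bar_front between -0.02 and 0.02 m and angle between the x axis of box and the x axis of reader, either way round below 0.09 rad and value of joint reader_bar above 0.006 m), for 0.2 s.
2. the box is drawn back, at least 25 mm between the bar and the blue side, and the bar is out again (under 2 mm) (x of blue_face in the frame of bar_front below -0.025 m and value of joint reader_bar below 0.002 m), for 0.1 s.
3. the yellow side is flush on the bar (gap under 3 mm), square within 0.09 rad and centred within 20 mm, with the bar pressed in by more than 6 mm, for 0.2 s (x of yellow_face in the frame of bar_front between -0.003 and 0.004 m and y of yellow_face in the frame of bar_front between -0.02 and 0.02 m and angle between the y axis of box and the x axis of reader, either way round below 0.09 rad and value of joint reader_bar above 0.006 m), for 0.2 s.
At the end, for the whole second after the job is handed in: The box stands at rest flat on the counter (within 4 mm and 0.05 rad) with its yellow side flush on the bar: gap under 3 mm, square within 0.09 rad, centred within 20 mm, wherever the bar then stands (x of yellow_face in the frame of bar_front between -0.003 and 0.004 m and y of yellow_face in the frame of bar_front between -0.02 and 0.02 m and angle between the y axis of box and the x axis of reader, either way round below 0.09 rad and height (world z) of box below 0.004 m and angle between box's own z axis and vertical below 0.05 rad and linear speed of box below 0.01 m/s); the robot touches nothing.
It fails at once if the bar is pressed with more than 15 N (contact force between box and reader_bar above 15 N).
It fails at once if the box is lifted more than 10 mm or tipped more than 0.2 rad (height (world z) of box above 0.01 m or angle between box's own z axis and vertical above 0.2 rad).
It fails at once if the robot touches the bar (contact force between the arm and reader_bar above 1 N).
It fails at once if the violet bottle or the sample cup is moved more than 20 mm (distance of any of bottle, cup from where it was at the start of the episode above 0.02 m).
It also fails if it takes over 67 s, if anything falls off the work surface, if the arm or the gripper's body presses on something with over 40 N, if the wrist force passes 120 N, or if a joint passes its speed limit or range.

ROBOT

A 7-joint arm with a two-finger parallel gripper is mounted at the origin on a cart in front of the work surface, level with it; the furniture and walls round the work are solid. World frame = base frame: x ahead of the robot, y to its left, z up, the work surface at z = 0. Lengths are in m, angles in rad, forces in N, time in s.
With the tool pointing down it reaches from about 0.425 to 0.875 m from the base axis. Payload 9.9 kg.
Tool frame: the origin (TCP) lies midway between the tips of the shut fingers; the grasp point (between the pads) lies 19 mm behind it; z points along the fingers, y is the line along which they close (so a half turn about z gives the same grasp; the last joint's range is limited). The gripper opens to 85 mm and grips with 20 to 120 N. Pads are 22 mm wide; open, the fingers measure 114 mm over their backs; the gripper's body (76 mm by 85 mm) begins 54 mm behind the grasp point. The pads swing forward as they close: fully open they stand 13 mm farther back than shut.
Start: joints at [-1.236, 0.576, 0.025, 1.437, -0.015, 1.129, -0.057], TCP at [0.274, 0.617, 0.231] pointing down, gripper open.
Joint ranges: [-2.76, 2.76], [-0.34, 2.15], [-1.52, 1.57], [0.19, 2.46], [-1.09, 4.23], [0.17, 1.99], [-2.82, 2.82]. Speed limits (rad/s): [2.22, 2.22, 3.01, 3.01, 3.14, 3.14, 3.14].

INTERFACE

Orientations are given as a unit quaternion [x, y, z, w].
In Python, from cell import sensors, viewer, close_job, models gives the robot as it stands.
- The arm moves only by the shell command python3 -m handwheel 'ROWS'. ROWS is JSON, a list that holds one entry, the list of rows, each a list of 7 numbers: the turn, a rotation vector about the tool's x, y, z in rad, then the shift along the tool's x, y, z in cm, then the opening, from -1 (shut) to 1 (fully open). In form: [[[rx, ry, rz, tx, ty, tz, claw], ...]]. A call has 1 to 8 rows; each row is the pose to reach, as a shift and turn from the pose commanded when the call began, along the tool's axes at that moment; what a row does not reach only later rows make up. A row lasts 1/12 s, in which the tool goes at most 41.7 mm and 7.16 degrees, less where a joint would pass 70% of its speed; a pose out of reach is approached as far as the arm can. A call with a gripper value outside its range is refused whole. The fingers move at their own pace and stop on an object; the grip force is fixed at half the most. Time passes only in rows, so rows that repeat a pose let the fingers close. It gives the time, the measured TCP pose, the force, the opening and the grip force at its end, in the units of the state.
- sensors.get_state(): the state, without advancing time (a new reading comes with each control period).
- viewer.snapshot(name): name is "scene" or "side" or "wrist"; returns the picture (384x512x3 uint8, red, green, blue); there is no depth.
- viewer.camera_model(name): a dict with "camera_matrix" (3x3 intrinsics, pixels), "eye" and "rotation" of the camera in the world; the wrist camera has in their place "hand_eye" (4x4, takes a point from camera to tool coordinates, whose origin is the TCP and whose axes are the flange's). Camera axes: x right, y down, z forward; pixel columns grow to the right and rows downward; lengths in m; the calibration is good to about 2 mm. A picture is of the moment at which its call begins: read the wrist's pose just before it. camera_model takes no time and is no camera call.
- close_job(): hands the job in; it is judged then, once.
Trained networks look in the newest picture that a camera, given by its name, has taken for a name from the list of things; names that differ only in an ending like _2 or _b are one class to them, and where a whole thing is asked for, a point or a joint stands for the part that bears it (a point fixed in the world has none). Each returns a list of dicts, best first, with "conf" (0 to 1); they miss things now and then, are a little off and sometimes report something else, mostly with a low value. They report only what shows in the picture. A call takes as long as a camera call.
- models.spot_in(name, camera): "centre" ([x, y, z] in m, in world coordinates, good to about 4 mm: the middle of the surface that is visible of it).
- models.silhouettes(name, camera): "pixels" (384x512 bool, what is visible of it).
- models.spot_point(name, camera): "centre" ([x, y, z] in m, in world coordinates, good to about 4 mm: a listed point, or the origin of a listed thing).
The state is a dict: "time_s": time; "joints": joint angles; "qvel": joint speeds; "effort": joint torques, N m; "tcp_pos": TCP position; "orientation": TCP orientation; "wrist_force": force on the tool from outside, world axes, zero at the start; "moment": the same for the moment, N m; "width": finger opening in m; "grip_force": force on a finger pad.
Only numpy, scipy, OpenCV 4.12 (cv2) and the standard library are available. Lean on these libraries where they do the work, as an engineer would, in place of code of your own. Each camera call takes 0.05 s, during which the arm holds its last target. There are 200 camera calls.

## Working session

There is one attempt and no reset: what is moved stays moved. The work goes in short steps, Python scripts to look and compute and a shell command to move; the robot and the scene stay as the last step left them, time stands still between calls to the robot, and variables do not carry over. Pictures are saved under pics/ and viewed, at most 10 in all, crops included, and the job is handed in when it is done.

```bash
mkdir -p pics; ls
python3 - <<'E'
from cell import sensors, viewer, models
import cv2,numpy as np
s=sensors.get_state();print({k:np.round(v,3).tolist() for k,v in s.items()})
ims=[]
for c in("scene","side"):
    im=viewer.snapshot(c);ims.append(im)
    m=viewer.camera_model(c);print(c,m)
    for n in("box","blue_face","yellow_face","reader","bar_front","bottle","cup"):
        for r in models.spot_point(n,c)[:2]:print(c,n,np.round(r["centre"],3),round(r["conf"],2))
cv2.imwrite("pics/a.png",cv2.resize(np.vstack(ims),None,fx=.78,fy=.78,interpolation=cv2.INTER_AREA)[:,:,::-1])
E
```

```text
pics
{'time_s': 0.0, 'joints': [-1.236, 0.577, 0.025, 1.438, -0.015, 1.129, -0.056], 'qvel': [-0.002, 0.001, 0.001, 0.0, 0.001, 0.0, -0.002], 'effort': [0.001, -76.576, 2.25, -28.6, 0.015, 0.012, -0.0], 'tcp_pos': [0.274, 0.616, 0.23], 'orientation': [0.208, 0.978, -0.001, -0.0], 'wrist_force': [-0.184, -0.125, -0.389], 'moment': [-0.021, 0.009, 0.053], 'grip_force': 0.0, 'width': 0.086}
scene {'camera_matrix': array([[379.09821987,   0.        , 252.93822248],
       [  0.        , 379.09821987, 188.29424502],
       [  0.        ,   0.        ,   1.        ]]), 'eye': array([ 0.08227024, -0.1459354 ,  0.59490043]), 'rotation': array([ 0.8432716 , -0.33105993,  0.16586963, -0.38958901])}
scene box [ 0.454  0.324 -0.   ] 0.97
scene blue_face [0.501 0.304 0.019] 0.9
scene yellow_face [0.471 0.367 0.021] 0.77
scene reader [0.471 0.366 0.022] 0.16
scene bar_front [0.587 0.281 0.023] 0.65
scene bottle [0.59  0.111 0.002] 0.7
scene cup [0.497 0.548 0.004] 0.93
side {'camera_matrix': array([[410.46857356,   0.        , 255.09638316],
       [  0.        , 410.46857356, 194.78816161],
       [  0.        ,   0.        ,   1.        ]]), 'eye': array([0.67239233, 0.72372369, 0.79697752]), 'rotation': array([ 0.14981705,  0.95717619, -0.24469356, -0.03864796])}
side box [0.455 0.321 0.   ] 0.67
side blue_face [0.505 0.303 0.019] 0.63
side yellow_face [0.472 0.366 0.022] 0.68
side reader [ 0.66  0.25 -0.  ] 0.56
side bar_front [0.586 0.281 0.026] 0.69
side bottle [0.589 0.11  0.002] 0.79
side cup [0.493 0.551 0.003] 0.6
side cup [0.506 0.304 0.019] 0.37
```

View pics/a.png

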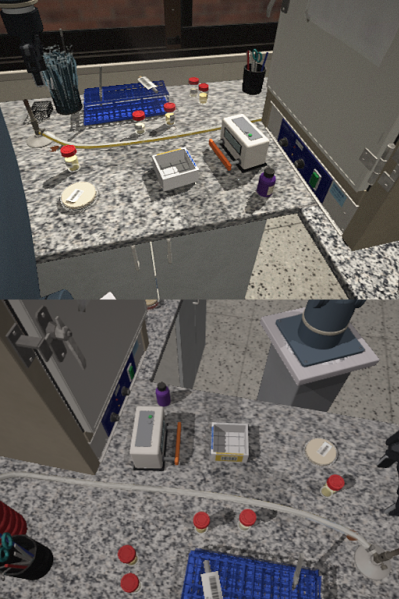

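The scene picture (top) shows the box at about (175,168), with its blue side already roughly facing the orange bar at (220,155). The side view (bottom) shows the box at (230,440) and the bar at (178,442). I'll refine the yaws by fitting silhouettes.

```bash
cat > h.py <<'E'
from cell import sensors, viewer, models
import cv2,numpy as np
from scipy.spatial.transform import Rotation as R
from scipy.optimize import minimize
BOX=[(x,y,z) for x in(-.05,.05) for y in(-.05,.05) for z in(0,.045)]
BAR=[(x,y,z) for x in(0,.01) for y in(-.065,.065) for z in(.011,.033)]
def proj(c,P):
    m=viewer.camera_model(c); q=(np.asarray(P)-m["eye"])@R.from_quat(m["rotation"]).as_matrix()
    p=q@m["camera_matrix"].T; return p[:,:2]/p[:,2:]
def pose(P,p):
    c,s=np.cos(p[2]),np.sin(p[2]); P=np.array(P); return np.c_[P[:,0]*c-P[:,1]*s+p[0],P[:,0]*s+P[:,1]*c+p[1],P[:,2]]
def sil(c,P,p):
    h=cv2.convexHull((proj(c,pose(P,p))*16).astype(np.int32)); im=np.zeros((384,512),np.uint8)
    cv2.fillConvexPoly(im,h,255,cv2.LINE_AA,4); return im/255.
def fit(P,masks,p0):
    def f(p):
        return sum(np.abs(sil(c,P,p)-cv2.GaussianBlur(m.astype(float),(3,3),0)).sum()/m.sum() for c,m in masks.items())
    best=None
    for d in(0,.06,-.06):
        q=np.array(p0)+[0,0,d]
        r=minimize(f,q,method="Nelder-Mead",options=dict(initial_simplex=[q,q+[.006,0,0],q+[0,.006,0],q+[0,0,.08]],xatol=1e-4,fatol=1e-4))
        if best is None or r.fun<best.fun:best=r
    return best.x,best.fun
def orange(im):
    h=cv2.cvtColor(im,cv2.COLOR_RGB2HSV); return cv2.inRange(h,(6,150,70),(17,255,255))>0
def biggest(m):
    n,l,s,_=cv2.connectedComponentsWithStats(m.astype(np.uint8)); return l==1+np.argmax(s[1:,4])
E
python3 - <<'E'
from h import *
M={};B={};ims=[]
for c in("scene","side"):
    im=viewer.snapshot(c); M[c]=models.silhouettes("box",c)[0]["pixels"]
    bar=models.silhouettes("bar_front",c); u,v=proj(c,[(.5865,.281,.022)])[0].astype(int)
    o=orange(im); z=np.zeros_like(o); z[v-45:v+45,u-45:u+45]=1; B[c]=biggest(o&z)
    print(c,M[c].sum(),B[c].sum(),[(b["pixels"].sum(),round(b["conf"],2)) for b in bar],im[v,u])
    ims.append(im.copy())
pb,e1=fit(BOX,M,(.4545,.3225,-.37)); pr,e2=fit(BAR,B,(.5865,.281,-.40))
print(pb,e1,pr,e2)
for n in M:
    print(n,[fit(BOX,{n:M[n]},pb),fit(BAR,{n:B[n]},pr)])
out=[]
for c,im in zip(M,ims):
    u,v=proj(c,[(.5,.3,.02)])[0].astype(int); k=cv2.resize(im,None,fx=4,fy=4)
    for P,p in((BOX,pb),(BAR,pr)):
        cv2.polylines(k,[cv2.convexHull((proj(c,pose(P,p))*4+2).astype(np.int32))],True,(255,0,255),1)
    out.append(k[4*v-300:4*v+300,4*u-200:4*u+200])
cv2.imwrite("pics/b.png",np.hstack(out)[:,:,::-1])
E
```

```text
scene 2328 320 [(np.int64(405), 0.82), (np.int64(3655), 0.29)] [115  55  31]
side 2399 251 [(np.int64(408), 0.71), (np.int64(2375), 0.3)] [92 57 41]
[ 0.4527314   0.31769431 -0.37713117] 0.11666693814584661 [ 0.58552327  0.27939841 -0.35607056] 1.0325954454241857
scene [(array([ 0.45190884,  0.3192428 , -0.4094514 ]), np.float64(0.06720929351121892)), (array([ 0.58555727,  0.28015758, -0.39832578]), np.float64(0.4128048406862745))]
side [(array([ 0.45280461,  0.31720117, -0.37716127]), np.float64(0.03857734840497266)), (array([ 0.58539151,  0.27649771, -0.30938453]), np.float64(0.5317475197250214))]
```

View pics/b.png

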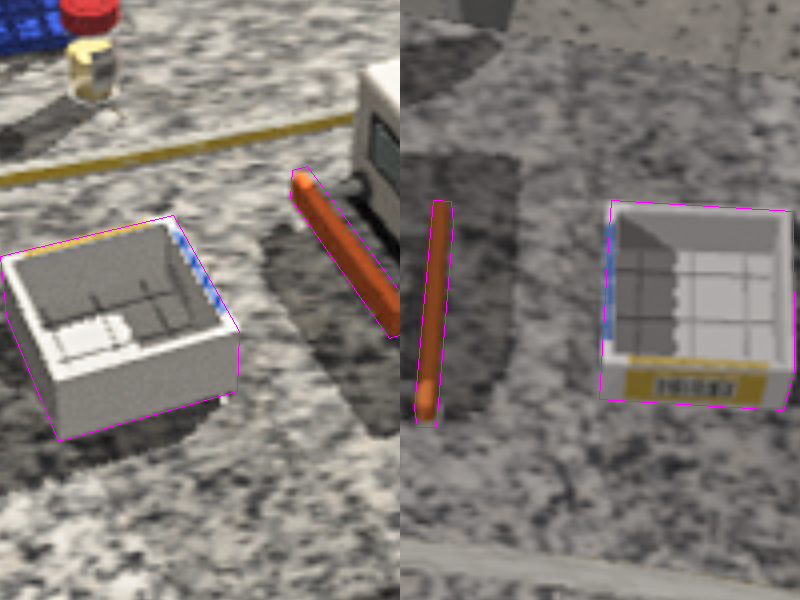

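The fitted outlines (magenta) match the box in both views, and the bar's is close. My colour mask for the bar is too small, so I'll refit with the network's mask and work out the approach.

Run:
```python
from h import *
M={};B={}
for c in("scene","side"):
    viewer.snapshot(c); M[c]=models.silhouettes("box",c)[0]["pixels"]; B[c]=biggest(models.silhouettes("bar_front",c)[0]["pixels"])
pb,e=fit(BOX,M,(.4527,.3177,-.38)); pr,e2=fit(BAR,B,(.5865,.281,-.38))
print(pb,e,pr,e2)
for n in M: print(n,fit(BOX,{n:M[n]},pb),fit(BAR,{n:B[n]},pr))
s=sensors.get_state(); A=R.from_quat(s["orientation"]).as_matrix()
print(A.round(4),"tool x yaw",np.arctan2(A[1,0],A[0,0]))
g=pose([(0,-.0475,.0)],pb)[0]; print("wall",g,"shift cm tool",(A.T@(g+[0,0,.012]-s["tcp_pos"])*100).round(2))
```

```text
[ 0.45247023  0.31773779 -0.38498596] 0.1303043861815743 [ 0.58681209  0.28133351 -0.35252639] 1.050162948402416
scene (array([ 0.45213461,  0.31887382, -0.40579811]), np.float64(0.06572218861837795)) (array([ 0.58523584,  0.2805785 , -0.37077414]), np.float64(0.3563883983154463))
side (array([ 0.45304408,  0.31649484, -0.3628009 ]), np.float64(0.0584620019582737)) (array([ 0.58665413,  0.27839758, -0.32605198]), np.float64(0.6530509443041019))
[[-0.9136  0.4066 -0.    ]
 [ 0.4066  0.9136 -0.    ]
 [ 0.     -0.     -1.    ]] tool x yaw 2.722855989341267
wall [0.43463178 0.27371461 0.        ] shift cm tool [-28.58 -24.82  21.93]
```

```bash
python3 -m handwheel '[[[0,0,-0.034,-3.5,-3.1,0,1],[0,0,-0.034,-7,-6.2,0,1],[0,0,-0.034,-10.5,-9.3,0,1],[0,0,-0.034,-14,-12.4,0,1],[0,0,-0.034,-17.5,-15.5,0,1],[0,0,-0.034,-21,-18.5,0,1],[0,0,-0.034,-24.5,-21.5,0,1],[0,0,-0.034,-26.5,-23.5,0,1]]]'
python3 - <<'E'
from h import *
for i in range(4): viewer.snapshot("scene")
s=sensors.get_state(); im=viewer.snapshot("wrist"); m=viewer.camera_model("wrist"); print(m,s["tcp_pos"],s["orientation"])
cv2.imwrite("pics/c.png",im[:,:,::-1])
for n in("box","blue_face","yellow_face","reader","bar_front"):
    for r in models.spot_point(n,"wrist")[:1]:print(n,np.round(r["centre"],4),round(r["conf"],2))
E
```

```text
time_s: 2.07
tcp_pos: [0.4135, 0.3115, 0.2316]
orientation: [0.191, 0.982, 0.0, 0.0]
wrist_force: [0.6, -0.2, -0.7]
width: 0.0852
grip_force: 0.0
{'camera_matrix': array([[264.79915   ,   0.        , 248.8234941 ],
       [  0.        , 264.79915   , 193.62985911],
       [  0.        ,   0.        ,   1.        ]]), 'hand_eye': array([[-1.28912558e-03, -9.45023064e-01, -3.27001142e-01,
         8.34834562e-02],
       [ 9.99999158e-01, -1.26775232e-03, -2.78498438e-04,
        -8.87549873e-04],
       [-1.51369010e-04, -3.27001226e-01,  9.45023902e-01,
        -1.43904330e-01],
       [ 0.00000000e+00,  0.00000000e+00,  0.00000000e+00,
         1.00000000e+00]])} [0.41350089 0.31231872 0.23167513] [1.92764732e-01 9.81244946e-01 2.58818143e-04 2.14817989e-04]
blue_face [ 5.886e-01  1.131e-01 -1.000e-04] 0.65
yellow_face [0.4716 0.3695 0.0195] 0.66
reader [0.659  0.255  0.0031] 0.73
bar_front [0.5889 0.2789 0.018 ] 0.64
```

View pics/c.png

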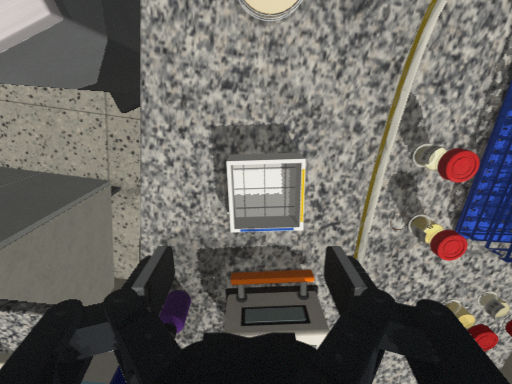

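The wrist view shows the box rim from (227,160) to (304,230), blue edge nearest the bar, and the bar at (232..312, 275). The hose is about 60 px to the right. I'll measure both from this view.

```bash
cat >> h.py <<'E'
def wcam():
    s=sensors.get_state(); im=viewer.snapshot("wrist"); m=viewer.camera_model("wrist")
    T=np.eye(4);T[:3,:3]=R.from_quat(s["orientation"]).as_matrix();T[:3,3]=s["tcp_pos"]
    return im,T@m["hand_eye"],m["camera_matrix"]
def plane(uv,W,K,z):
    uv=np.atleast_2d(uv); d=np.c_[uv,np.ones(len(uv))]@np.linalg.inv(K).T@W[:3,:3].T
    return W[:3,3]+d*((z-W[2,3])/d[:,2])[:,None]
def wproj(P,W,K):
    p=(np.asarray(P)-W[:3,3])@W[:3,:3]@K.T; return p[:,:2]/p[:,2:]
E
python3 - <<'E'
from h import *
im,W,K=wcam()
h=cv2.cvtColor(im,cv2.COLOR_RGB2HSV); o=(cv2.inRange(h,(4,170,90),(16,255,255))>0); o[:255]=0;o[300:]=0;o[:,:220]=0;o[:,325:]=0
o=biggest(o); ys,xs=np.where(o);print(o.sum(),xs.min(),xs.max())
cols=range(xs.min()+4,xs.max()-3)
def line(pts,z):
    P=plane(pts,W,K,z); vx,vy,x,y=cv2.fitLine(P[:,:2].astype(np.float32),cv2.DIST_HUBER,0,.01,.01).ravel(); return np.arctan2(-vx*np.sign(vy),abs(vy)),P[:,:2].mean(0)
print("bar top front edge",line([(c,ys[xs==c].min()-.5) for c in cols],.033))
print("bar ends",plane([(xs.min()-.5,275),(xs.max()+.5,272)],W,K,.033))
pb=(.4527,.3177,-.385);pr=(.5865,.2805,-.38)
k=cv2.resize(im,None,fx=6,fy=6,interpolation=cv2.INTER_CUBIC)
rim=[(x,y,.045) for x,y in((.05,.05),(.05,-.05),(-.05,-.05),(-.05,.05))]
bt=[(x,y,.033) for x,y in((0,.065),(0,-.065),(.01,-.065),(.01,.065))]
for P,p in((rim,pb),(bt,pr)): cv2.polylines(k,[((wproj(pose(P,p),W,K)+.5)*6).astype(np.int32)],True,(255,0,255),1)
k=k[145*6:300*6,215*6:325*6]
cv2.imwrite("pics/d.png",cv2.resize(k,None,fx=.64,fy=.64,interpolation=cv2.INTER_AREA)[:,:,::-1])
v=cv2.inRange(im,(200,200,200),(255,255,255)); 
# rim outer edges: subpixel gradient search around predicted sides
g=cv2.GaussianBlur(cv2.cvtColor(im,cv2.COLOR_RGB2GRAY).astype(np.float32),(3,3),0)
E
```

```text
900 229 311
bar top front edge (np.float32(-0.32200605), array([0.57535565, 0.2823501 ]))
bar ends [[0.55451711 0.22246688 0.033     ]
 [0.59690145 0.34179707 0.033     ]]
```

View pics/d.png

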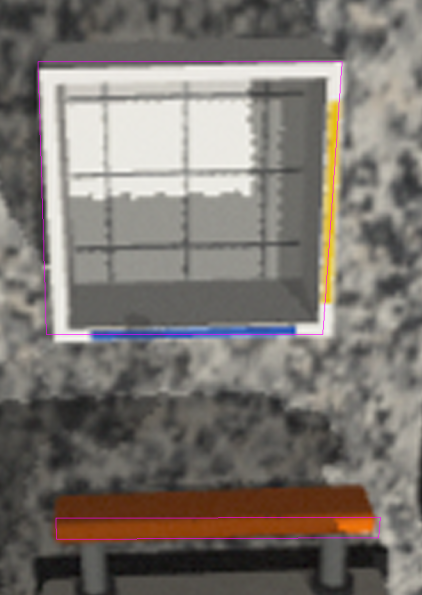

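Run:
```python
from h import *
im,W,K=wcam()
f=lambda q:np.array(q)/3.84+[215,145]-.5
C=plane(f([(38,64),(342,60),(335,337),(52,343)]),W,K,.045)[:,:2]
print(C,[round(float(np.linalg.norm(C[i]-C[i-1])),4) for i in range(4)])
L=np.array([(-.05,-.05),(-.05,.05),(.05,.05),(.05,-.05)])
z=(C-C.mean(0))@[1,1j]; print("box",C.mean(0),np.angle((np.conj(L@[1,1j])*z).sum()))
for z,q in((.011,[(58,497),(365,485)]),(.033,[(57,517),(374,514)]),(.033,[(57,541),(374,533)])):
    P=plane(f(q),W,K,z)[:,:2]; d=P[1]-P[0]; print("bar",P.mean(0),np.linalg.norm(d),np.arctan2(-d[0],d[1]))
s=sensors.get_state();A=R.from_quat(s["orientation"]).as_matrix();print(s["tcp_pos"],A.round(3))
```

```text
[[0.38844555 0.28956927]
 [0.4247302  0.38285563]
 [0.5205256  0.34878791]
 [0.48436531 0.25291665]] [0.1027, 0.1001, 0.1017, 0.1025]
box [0.45451667 0.31853237] -0.35954845155334986
bar [0.58903817 0.27794297] 0.1296292593225026 -0.3382331266972701
bar [0.58513057 0.27949452] 0.12692702083301527 -0.3730875881395218
bar [0.59479511 0.27581905] 0.12796489607331685 -0.3540531191680484
[0.41232078 0.31410078 0.2311644 ] [[-0.927  0.374 -0.   ]
 [ 0.374  0.927 -0.   ]
 [ 0.    -0.    -1.   ]]
```

```bash
python3 -m handwheel '[[[0,0,-0.012,-1.8,-1.4,1.5,-0.2],[0,0,-0.012,-3.7,-2.85,4,-0.2],[0,0,-0.012,-3.7,-2.85,7.5,-0.2],[0,0,-0.012,-3.7,-2.85,11,-0.2],[0,0,-0.012,-3.7,-2.85,14,-0.2],[0,0,-0.012,-3.7,-2.85,16,-0.2],[0,0,-0.012,-3.7,-2.85,16,-0.2],[0,0,-0.012,-3.7,-2.85,16,-0.2]]]'
python3 - <<'E'
from h import *
s=sensors.get_state();A=R.from_quat(s["orientation"]).as_matrix()
print(s["tcp_pos"],np.arctan2(-A[1,0],-A[0,0]),"tool err mm",(A.T@([.4363,.2737,.013]-s["tcp_pos"])*1000).round(1))
im=[viewer.snapshot(c) for c in("scene","side")]
o=[]
for c,i in zip(("scene","side"),im):
    u,v=proj(c,[(.45,.3,.05)])[0].astype(int); o.append(cv2.resize(i[v-60:v+60,u-65:u+65],None,fx=3,fy=3))
cv2.imwrite("pics/e.png",np.hstack(o)[:,:,::-1])
E
```

```text
time_s: 3.33
tcp_pos: [0.4359, 0.273, 0.0708]
orientation: [0.185, 0.983, -0.001, -0.001]
wrist_force: [0.3, -0.6, -0.0]
width: 0.034
grip_force: 0.0
[0.43585021 0.27299757 0.07081169] -0.37234542287874484 tool err mm [-0.2  0.9 57.8]
```

View pics/e.png

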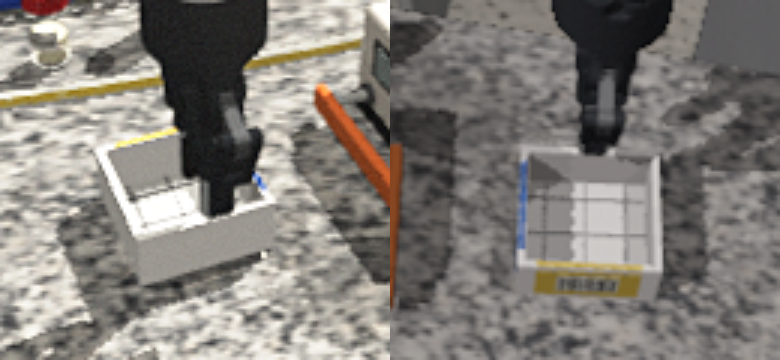

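The fingers hover over the far (-y) wall, centred along it, so I'll descend and close on the wall.

```bash
python3 -m handwheel '[[[0,0,0,0,0.1,2,-0.2],[0,0,0,0,0.1,4,-0.2],[0,0,0,0,0.1,5,-0.2],[0,0,0,0,0.1,5.6,-0.2],[0,0,0,0,0.1,5.6,-0.4],[0,0,0,0,0.1,5.6,-0.6],[0,0,0,0,0.1,5.6,-0.8],[0,0,0,0,0.1,5.6,-1]]]';python3 -m handwheel '[[[0,0,0,0,0,0,-1],[0,0,0,0,0,0,-1],[0,0,0,0,0,0,-1]]]'
python3 - <<'E'
from h import *
M={}
for c in("scene","side"):
    viewer.snapshot(c); r=models.spot_point("box",c); print(c,[(x["centre"],round(x["conf"],2)) for x in r[:1]])
s=sensors.get_state();A=R.from_quat(s["orientation"]).as_matrix();y=np.arctan2(-A[1,0],-A[0,0]);t=s["tcp_pos"]
print(t,y)
b=t[:2]+.0475*np.array([-np.sin(y),np.cos(y)]);print("box pred",b)
r=-.353;u=np.array([np.cos(r),np.sin(r)]);v=np.array([-u[1],u[0]]);d=np.array([.5865,.2795])-b
print("along",d@u,"lat",d@v)
E
```

```text
time_s: 4.1
tcp_pos: [0.4373, 0.2746, 0.0164]
orientation: [0.185, 0.983, 0.001, 0.001]
wrist_force: [-0.7, 0.4, 0.4]
width: 0.004
grip_force: 58.7
time_s: 4.35
tcp_pos: [0.4372, 0.2746, 0.0164]
orientation: [0.185, 0.983, 0.001, 0.001]
wrist_force: [0.1, 0.4, 6.6]
width: 0.0041
grip_force: 59.6
scene [([0.4562, 0.3228, 0.0027], 0.71)]
side [([0.4593, 0.3147, 0.0002], 0.62)]
[0.43727587 0.27456162 0.01638556] -0.37258150851417204
box pred [0.45456687 0.31880268]
along 0.13738560677407968 lat 0.00873190902886744
```

```bash
python3 -m handwheel '[[[0,0,-0.005,-0.8,0.2,0,-1],[0,0,-0.01,-2,0.5,0,-1],[0,0,-0.015,-3.2,0.8,0,-1],[0,0,-0.02,-4.4,1.07,0,-1],[0,0,-0.02,-5.6,1.07,0,-1],[0,0,-0.02,-6.6,1.07,0,-1],[0,0,-0.02,-7.2,1.07,0,-1],[0,0,-0.02,-7.2,1.07,0,-1]]]'
python3 - <<'E'
from h import *
o=[]
for c in("scene","side"):
    i=viewer.snapshot(c); u,v=proj(c,[(.55,.3,.03)])[0].astype(int); o.append(cv2.resize(i[v-50:v+50,u-50:u+50],None,fx=4,fy=4,interpolation=cv2.INTER_CUBIC))
    for n in("blue_face","bar_front"):
        for r in models.spot_point(n,c)[:1]:print(c,n,np.round(r["centre"],4),round(r["conf"],2))
cv2.imwrite("pics/f.png",np.hstack(o)[:,:,::-1])
s=sensors.get_state();A=R.from_quat(s["orientation"]).as_matrix();y=np.arctan2(-A[1,0],-A[0,0]);t=s["tcp_pos"]
b=t[:2]+.0475*np.array([-np.sin(y),np.cos(y)])
r=-.353;u=np.array([np.cos(r),np.sin(r)]);v=np.array([-u[1],u[0]]);d=np.array([.5865,.2795])-b
print(t,y,"along",d@u,"lat",d@v,s["wrist_force"])
E
```

```text
time_s: 5.22
tcp_pos: [0.5079, 0.2586, 0.0164]
orientation: [0.175, 0.985, 0.001, -0.0]
wrist_force: [-3.5, 1.1, 7.0]
width: 0.004
grip_force: 59.8
scene blue_face [0.5701 0.2864 0.0208] 0.91
scene bar_front [0.584  0.2804 0.0238] 0.54
side blue_face [0.5722 0.2878 0.0181] 0.74
side bar_front [0.585  0.281  0.0239] 0.85
[0.50789479 0.25864581 0.01642958] -0.3521069376471314 along 0.06659122183600377 lat -0.0007567101535899892 [-1.81060619  1.47496839  6.11972174]
```

View pics/f.png

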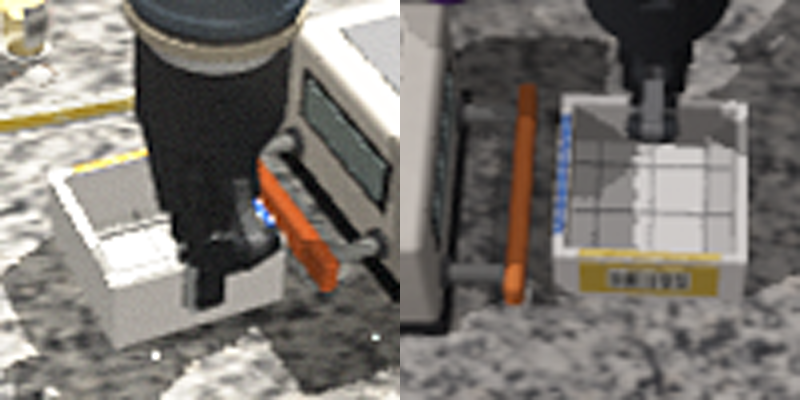

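The side view shows the blue edge (x≈557) parallel to the bar's front (x≈528), with a gap of about 15 mm and the box centred. I'll press slowly.

```bash
python3 -m handwheel '[[[0,0,0,-0.6,0,0,-1],[0,0,0,-1.0,0,0,-1],[0,0,0,-1.3,0,0,-1],[0,0,0,-1.6,0,0,-1],[0,0,0,-1.9,0,0,-1],[0,0,0,-2.2,0,0,-1],[0,0,0,-2.4,0,0,-1],[0,0,0,-2.6,0,0,-1]]]'; python3 -m handwheel '[[[0,0,0,0,0,0,-1],[0,0,0,0,0,0,-1],[0,0,0,0,0,0,-1],[0,0,0,0,0,0,-1]]]'
python3 - <<'E'
from h import *
o=[]
for c in("scene","side"):
    i=viewer.snapshot(c); u,v=proj(c,[(.55,.3,.03)])[0].astype(int); o.append(cv2.resize(i[v-50:v+50,u-50:u+50],None,fx=4,fy=4,interpolation=cv2.INTER_CUBIC))
    for n in("blue_face","bar_front"):
        for r in models.spot_point(n,c)[:1]:print(c,n,np.round(r["centre"],4),round(r["conf"],2))
cv2.imwrite("pics/g.png",np.hstack(o)[:,:,::-1])
E
```

```text
time_s: 6.18
tcp_pos: [0.5292, 0.251, 0.0164]
orientation: [0.174, 0.985, 0.001, -0.002]
wrist_force: [-13.2, 6.1, 15.1]
width: 0.0039
grip_force: 61.1
time_s: 6.52
tcp_pos: [0.5297, 0.2509, 0.0164]
orientation: [0.174, 0.985, 0.001, -0.001]
wrist_force: [-10.2, 4.3, 12.6]
width: 0.0043
grip_force: 60.7
scene bar_front [0.5946 0.2768 0.0251] 0.46
side blue_face [0.5635 0.3443 0.0238] 0.6
side bar_front [0.5923 0.2785 0.023 ] 0.54
```

View pics/g.png

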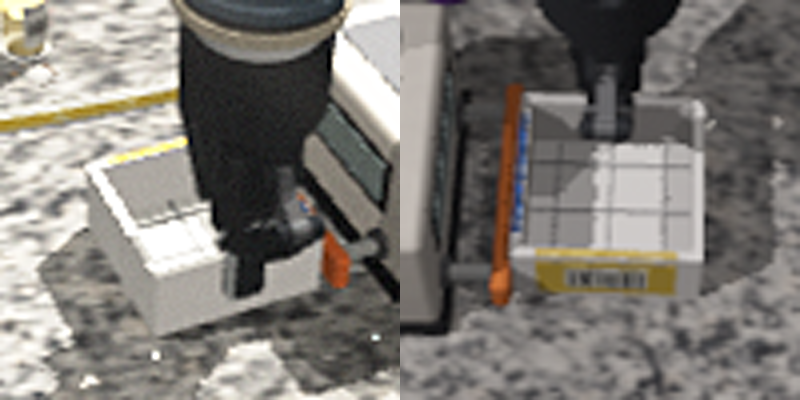

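The box is pressed flush: in the side view the bar moved from x=512 to x=495, about 9 mm in. I'll relieve some of the downforce, add a little more press, hold, then check.

```bash
python3 -m handwheel '[[[0,0,0,-0.1,0,-0.1,-1],[0,0,0,-0.2,0,-0.2,-1],[0,0,0,-0.2,0,-0.2,-1],[0,0,0,-0.2,0,-0.2,-1],[0,0,0,-0.2,0,-0.2,-1],[0,0,0,-0.2,0,-0.2,-1]]]'
python3 - <<'E'
from h import *
for c in("scene","side"):
    i=viewer.snapshot(c)
    for n in("blue_face","bar_front","box"):
        for r in models.spot_point(n,c)[:1]:print(c,n,np.round(r["centre"],4),round(r["conf"],2))
s=sensors.get_state();A=R.from_quat(s["orientation"]).as_matrix();y=np.arctan2(-A[1,0],-A[0,0]);t=s["tcp_pos"]
b=t[:2]+.0475*np.array([-np.sin(y),np.cos(y)])
r=-.353;u=np.array([np.cos(r),np.sin(r)]);v=np.array([-u[1],u[0]]);d=np.array([.5865,.2795])-b
print(t,y,"along",d@u,"lat",d@v,s["wrist_force"])
E
```

```text
time_s: 7.32
tcp_pos: [0.5338, 0.2478, 0.0171]
orientation: [0.176, 0.984, -0.0, -0.0]
wrist_force: [-1.7, 0.9, -2.9]
width: 0.0038
grip_force: 58.6
scene blue_face [0.5967 0.2746 0.0223] 0.91
scene bar_front [0.5978 0.2776 0.0213] 0.42
scene box [0.5518 0.2965 0.0008] 0.63
side blue_face [0.5998 0.2758 0.0224] 0.57
side bar_front [0.5963 0.2763 0.0252] 0.55
side box [0.5526 0.2928 0.0033] 0.81
[0.53383024 0.2478798  0.01721296] -0.35296559858965476 along 0.03849220406564629 lat 0.00037918671135230166 [-1.83490696  0.87975234 -5.53942119]
```

Both cameras put the blue face on the bar, with the bar in about 12 mm and held for 0.5 s. Now I'll draw back.

```bash
python3 -m handwheel '[[[0,0,0,0.3,0,0.05,-1],[0,0,0,1.0,0,0.1,-1],[0,0,0,2,0,0.1,-1],[0,0,0,3.2,0,0.1,-1],[0,0,0,4.4,0,0.1,-1],[0,0,0,5.6,0,0.1,-1],[0,0,0,6.6,0,0.1,-1],[0,0,0,7,0,0.1,-1]]]'; python3 -m handwheel '[[[0,0,0,0,0,0,-1],[0,0,0,0,0,0,-1],[0,0,0,0,0,0,-1]]]'
python3 - <<'E'
from h import *
for c in("scene","side"):
    i=viewer.snapshot(c)
    for n in("blue_face","bar_front","box"):
        for r in models.spot_point(n,c)[:1]:print(c,n,np.round(r["centre"],4),round(r["conf"],2))
E
```

```text
time_s: 8.38
tcp_pos: [0.4662, 0.2734, 0.0164]
orientation: [0.175, 0.985, 0.0, -0.0]
wrist_force: [1.9, -0.4, -3.0]
width: 0.0041
grip_force: 58.8
time_s: 8.63
tcp_pos: [0.4676, 0.2727, 0.0164]
orientation: [0.175, 0.985, 0.0, -0.001]
wrist_force: [-5.3, 1.7, 2.6]
width: 0.0037
grip_force: 59.8
scene blue_face [0.5299 0.3003 0.0202] 0.73
scene bar_front [0.586  0.2811 0.0231] 0.95
side blue_face [0.5328 0.3013 0.0193] 0.82
side bar_front [0.585  0.2797 0.0255] 0.56
side box [ 4.867e-01  3.155e-01 -3.000e-04] 0.89
```

Clear by about 57 mm, and the bar is out again. Next is the quarter turn clockwise about the box centre.

```bash
python3 -m handwheel '[[[0,0,0.0982,0.47,0.02,0,-1],[0,0,0.1963,0.93,0.09,0,-1],[0,0,0.2945,1.38,0.2,0,-1],[0,0,0.3927,1.82,0.36,0,-1],[0,0,0.4909,2.24,0.56,0,-1],[0,0,0.589,2.64,0.8,0,-1],[0,0,0.6872,3.01,1.08,0,-1],[0,0,0.7854,3.36,1.39,0,-1]]]'
python3 - <<'E'
from h import *
s=sensors.get_state();print(s["joints"].round(2) if hasattr(s["joints"],"round") else s["joints"])
viewer.snapshot("side")
for n in("blue_face","yellow_face","box"):
    for r in models.spot_point(n,"side")[:1]:print(n,np.round(r["centre"],4),round(r["conf"],2))
A=R.from_quat(s["orientation"]).as_matrix();y=np.arctan2(-A[1,0],-A[0,0]);print(y,s["tcp_pos"][:2]+.0475*np.array([-np.sin(y),np.cos(y)]))
E
```

```text
time_s: 9.7
tcp_pos: [0.4424, 0.2969, 0.0164]
orientation: [0.541, 0.841, 0.0, 0.0]
wrist_force: [0.7, 0.0, -2.2]
width: 0.0041
grip_force: 59.1
[-0.83  0.68  0.23  2.04 -0.33  0.46  0.08]
blue_face [0.5113 0.2705 0.021 ] 0.6
yellow_face [0.5307 0.3368 0.0215] 0.81
box [ 4.895e-01  3.153e-01 -3.000e-04] 0.73
-1.143522098866521 [0.48561013 0.3165593 ]
```

```bash
python3 -m handwheel '[[[0,0,0.0982,0.47,0.02,0,-1],[0,0,0.1963,0.93,0.09,0,-1],[0,0,0.2945,1.38,0.2,0,-1],[0,0,0.3927,1.82,0.36,0,-1],[0,0,0.4909,2.24,0.56,0,-1],[0,0,0.589,2.64,0.8,0,-1],[0,0,0.6872,3.01,1.08,0,-1],[0,0,0.7854,3.36,1.39,0,-1]]]'
python3 - <<'E'
from h import *
o=[]
for c in("scene","side"):
    i=viewer.snapshot(c); u,v=proj(c,[(.53,.3,.03)])[0].astype(int); o.append(cv2.resize(i[v-50:v+50,u-50:u+50],None,fx=4,fy=4,interpolation=cv2.INTER_CUBIC))
    for n in("yellow_face","box","bar_front"):
        for r in models.spot_point(n,c)[:1]:print(c,n,np.round(r["centre"],4),round(r["conf"],2))
cv2.imwrite("pics/i.png",np.hstack(o)[:,:,::-1])
s=sensors.get_state();A=R.from_quat(s["orientation"]).as_matrix();y=np.arctan2(-A[1,0],-A[0,0]);t=s["tcp_pos"]
b=t[:2]+.0475*np.array([-np.sin(y),np.cos(y)])
r=-.353;u=np.array([np.cos(r),np.sin(r)]);v=np.array([-u[1],u[0]]);d=np.array([.5865,.2795])-b
print(t,b,"turn err",y+np.pi/2-r,"along",d@u,"lat",d@v,s["joints"])
print("u,v in tool",A.T@[*u,0],A.T@[*v,0])
E
```

```text
time_s: 10.57
tcp_pos: [0.4406, 0.333, 0.0164]
orientation: [0.821, 0.571, 0.0, 0.0]
wrist_force: [0.3, -0.2, -0.1]
width: 0.0037
grip_force: 59.4
scene yellow_face [0.5339 0.2993 0.0211] 0.59
scene box [0.4886 0.3208 0.001 ] 0.8
scene bar_front [0.5831 0.2777 0.0186] 0.84
side yellow_face [0.5335 0.2975 0.019 ] 0.79
side box [ 4.883e-01  3.128e-01 -4.000e-04] 0.79
side bar_front [0.5872 0.28   0.0254] 0.61
[0.44065706 0.33331422 0.01644501] [0.48525032 0.31695297] turn err 0.0013499063355468799 along 0.10795463111082512 lat -0.00014014677066462344 [-1.02113172  0.73669316  0.45823794  1.99091539 -0.60514703  0.54970146
 -0.48990302]
u,v in tool [-1.34990546e-03  9.99998961e-01  5.06571567e-04] [9.99998741e-01 1.34948234e-03 8.34666207e-04]
```

View pics/i.png

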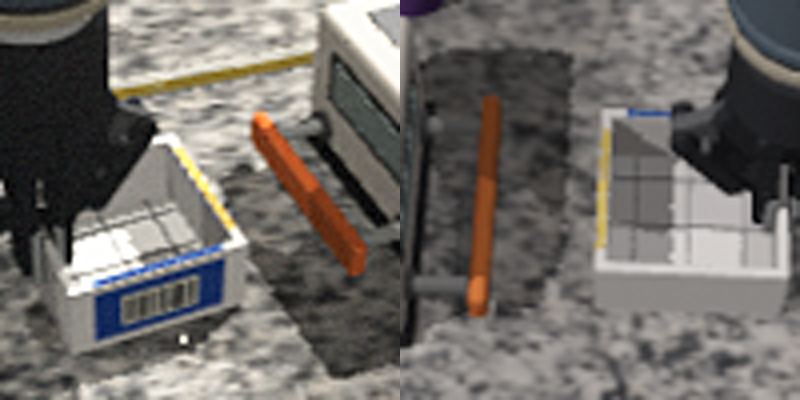

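The box has turned and the yellow side faces the bar, centred (side view: yellow edge x≈600, bar x≈490). I'll push forward, slowing before contact.

```bash
python3 -m handwheel '[[[0,0,0,0,0.6,0,-1],[0,0,0,0,1.6,0,-1],[0,0,0,0,2.6,0,-1],[0,0,0,0,3.5,0,-1],[0,0,0,0,4.2,0,-1],[0,0,0,0,4.6,0,-1],[0,0,0,0,4.9,0,-1],[0,0,0,0,5.2,0,-1]]]'; python3 -m handwheel '[[[0,0,0,0,0.3,0,-1],[0,0,0,0,0.6,0,-1],[0,0,0,0,0.9,0,-1],[0,0,0,0,1.2,0,-1],[0,0,0,0,1.4,0,-1],[0,0,0,0,1.6,0,-1],[0,0,0,0,1.6,0,-1],[0,0,0,0,1.6,0,-1]]]'
python3 - <<'E'
from h import *
for c in("scene","side"):
    i=viewer.snapshot(c)
    for n in("yellow_face","bar_front","box"):
        for r in models.spot_point(n,c)[:1]:print(c,n,np.round(r["centre"],4),round(r["conf"],2))
s=sensors.get_state();A=R.from_quat(s["orientation"]).as_matrix();y=np.arctan2(-A[1,0],-A[0,0]);t=s["tcp_pos"]
b=t[:2]+.0475*np.array([-np.sin(y),np.cos(y)])
r=-.353;u=np.array([np.cos(r),np.sin(r)]);v=np.array([-u[1],u[0]]);d=np.array([.5865,.2795])-b
print(t,b,"turn err",y+np.pi/2-r,"along",d@u,"lat",d@v,s["wrist_force"])
E
```

```text
time_s: 11.63
tcp_pos: [0.4848, 0.3166, 0.0164]
orientation: [0.819, 0.573, -0.003, -0.003]
wrist_force: [-14.5, 4.4, 16.4]
width: 0.0044
grip_force: 61.9
time_s: 12.3
tcp_pos: [0.5, 0.3112, 0.0164]
orientation: [0.819, 0.573, -0.002, -0.003]
wrist_force: [-13.4, 5.0, 14.4]
width: 0.0039
grip_force: 61.6
scene yellow_face [0.5901 0.277  0.021 ] 0.93
scene bar_front [0.5944 0.2777 0.022 ] 0.71
scene box [0.547  0.2967 0.0038] 0.87
side yellow_face [0.59   0.2762 0.0217] 0.56
side bar_front [0.5931 0.2734 0.0264] 0.74
side box [5.488e-01 2.933e-01 3.000e-04] 0.97
[0.5000063  0.31120729 0.01642265] [0.54463351 0.29493886] turn err 0.0034306936527992438 along 0.044622427939385145 lat -1.305394847842168e-05 [-13.76250774   4.87692929  15.04619932]
```

```bash
python3 -m handwheel '[[[0,0,0,0,0,-0.1,-1],[0,0,0,0,0.1,-0.2,-1],[0,0,0,0,0.1,-0.2,-1],[0,0,0,0,0.1,-0.2,-1],[0,0,0,0,0.1,-0.2,-1],[0,0,0,0,0.1,-0.2,-1]]]'
python3 - <<'E'
from h import *
for c in("scene","side"):
    i=viewer.snapshot(c)
    for n in("yellow_face","bar_front","box"):
        for r in models.spot_point(n,c)[:1]:print(c,n,np.round(r["centre"],4),round(r["conf"],2))
s=sensors.get_state();A=R.from_quat(s["orientation"]).as_matrix();y=np.arctan2(-A[1,0],-A[0,0]);t=s["tcp_pos"]
b=t[:2]+.0475*np.array([-np.sin(y),np.cos(y)])
r=-.353;u=np.array([np.cos(r),np.sin(r)]);v=np.array([-u[1],u[0]]);d=np.array([.5865,.2795])-b
print(t,b,"turn err",y+np.pi/2-r,"along",d@u,"lat",d@v,s["wrist_force"])
E
```

```text
time_s: 13.2
tcp_pos: [0.5045, 0.309, 0.0179]
orientation: [0.82, 0.572, -0.001, 0.0]
wrist_force: [-1.2, 1.3, -5.9]
width: 0.0039
grip_force: 58.4
scene yellow_face [0.5963 0.2762 0.0239] 0.57
scene bar_front [0.5946 0.2771 0.0227] 0.42
scene box [5.523e-01 2.970e-01 3.000e-04] 0.57
side yellow_face [0.596  0.2761 0.0233] 0.71
side bar_front [0.5965 0.2731 0.0261] 0.52
side box [0.5525 0.2918 0.    ] 0.86
[0.50470441 0.30919228 0.0182243 ] [0.54927524 0.29277002] turn err -1.873781915251449e-05 along 0.03951710646945933 lat 0.0004173504885536939 [-0.85979009 -0.26230213 -6.41064674]
```

The yellow side is flush and the bar is in about 12 mm, held for over 0.4 s. I'll lower the box flat, open the fingers and lift out.

```bash
python3 -m handwheel '[[[0,0,0,0,0,0.05,-1],[0,0,0,0,0,0.1,-1],[0,0,0,0,0,0.1,-1],[0,0,0,0,0,0.1,-0.9],[0,0,0,0,0,0.1,-0.8],[0,0,0,0,0,0.1,-0.6],[0,0,0,0,0,0.1,-0.4],[0,0,0,0,0,0.1,-0.4]]]'; python3 -m handwheel '[[[0,0,0,0,0,0,-0.4],[0,0,0,0,0,0,-0.4],[0,0,0,0,0,-1,-0.4],[0,0,0,0,0,-2.5,-0.4],[0,0,0,0,0,-5,-0.4],[0,0,0,0,0,-8,-0.4],[0,0,0,0,0,-11,-0.4],[0,0,0,0,0,-12,-0.4]]]'
python3 - <<'E'
from h import *
o=[];M={}
for c in("scene","side"):
    i=viewer.snapshot(c); u,v=proj(c,[(.55,.3,.03)])[0].astype(int); o.append(cv2.resize(i[v-50:v+50,u-50:u+50],None,fx=4,fy=4,interpolation=cv2.INTER_CUBIC))
    for n in("yellow_face","bar_front","box","bottle","cup"):
        for r in models.spot_point(n,c)[:1]:print(c,n,np.round(r["centre"],4),round(r["conf"],2))
cv2.imwrite("pics/j.png",np.hstack(o)[:,:,::-1])
E
```

```text
time_s: 14.27
tcp_pos: [0.5054, 0.3095, 0.0177]
orientation: [0.82, 0.572, 0.001, 0.0]
wrist_force: [-0.3, 0.4, -0.8]
width: 0.0252
grip_force: 0.0
time_s: 14.93
tcp_pos: [0.5066, 0.3096, 0.142]
orientation: [0.82, 0.572, 0.003, 0.0]
wrist_force: [1.4, -0.1, -0.3]
width: 0.0259
grip_force: 0.0
scene yellow_face [0.5959 0.2751 0.0202] 0.62
scene bar_front [0.5979 0.2754 0.0233] 0.52
scene box [0.5517 0.2962 0.0041] 0.62
scene bottle [ 5.899e-01  1.095e-01 -5.000e-04] 0.84
scene cup [ 4.972e-01  5.466e-01 -2.000e-04] 0.68
side yellow_face [0.5952 0.2752 0.0239] 0.69
side bar_front [0.5984 0.276  0.0257] 0.79
side bottle [5.929e-01 1.053e-01 2.000e-04] 0.9
```

View pics/j.png

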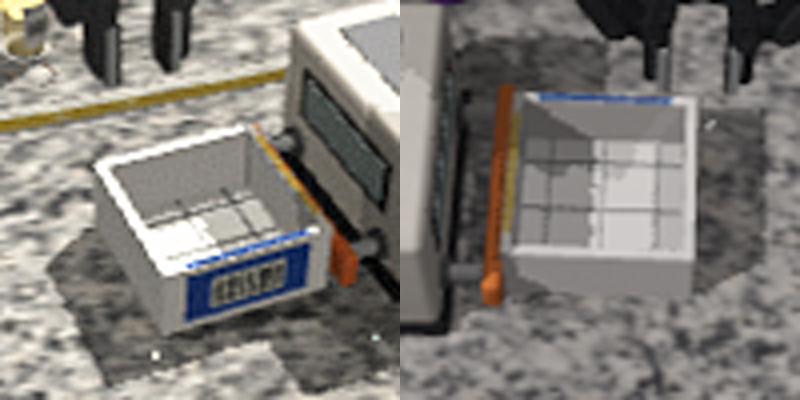

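The box stands flat and free of the gripper, with its yellow side flush on the pressed bar (side view x≈505) and centred on it. The bystanders haven't moved. Handing in.

```bash
python3 -c "
from cell import close_job
print(close_job())"
```

```text
the job is handed in; nothing more can be done
None
```

The job is handed in, with no verdict returned: the blue side was pressed to about 12 mm, the box was drawn back and turned a quarter turn, and the yellow side was pressed in the same way and left flush, centred and released on the bar.

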